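Lock an instrument cover with two T-keys from a clip strip

TASK

The two flat wing-grip T-keys are snapped into the sprung clip strip; pull them out one after the other and use them to lock the cover of the instrument housing: pass the foot of each through one of the two slots in the cover until its collar sits on the cover, then turn it a quarter turn so that the foot bar lies square across under the slot. Leave the round-knob key in its clip and do not disturb the jar, the loupe and the screwdriver.

Things in the scene. Friction and masses are not known exactly. Their poses are not given: they have to be found in the camera images.
- wing_a: Upright steel T-key with a flat wing grip. Origin: centre of its underside; z up, y along the foot bar. Foot bar 8 x 28 mm (x, y), z 0-8; shank dia. 10; collar dia. 20 with flat underside at z 22, coned above from z 25 to the bare shank at z 35; grip 12 mm thick (x), 40 wide (y), z 52-80. About 160 g. A half turn about z changes nothing. Starts in any clip, origin 4 mm above the table.
- wing_b: Second T-key, identical to wing_a, same axes. Either key may go into either slot. Pinch the wings across their 12 mm thickness: in the strip there is free room for the fingers on those sides (along the strip's x).
- round_key: The T-key to leave alone, standing in the remaining clip: foot, shank, collar, origin and axes as wing_a, but its grip is a round knob dia. 32 mm, z 52-80 mm.
- strip: Dark steel clip strip, fixed, 56 x 210 mm (x, y), base 10 mm thick. Origin: centre of its underside. Clips at y = -62, 0, +62 mm: a key's foot stands in a pocket 6 mm deep, bar along y; two sprung leaves (x sides, 45 mm tall) close on the shank above the collar's cone. Keys come out straight up only: a pull of about 4 to 10 N, released after some 16 mm of rise; foot clear of the leaves once 45 mm above the table.
- housing: Instrument housing, fixed: hollow grey box 180 x 110 mm (x, y), aluminium cover with its top at z 45 mm. Origin: centre of its underside. The cover is 12 mm thick with two through slots 12 x 32 mm (x, y), 84 mm apart along x. With the collar down on the cover, the foot bar hangs 2 mm clear below the cover and can turn either way; there is no end stop.
- slot_near (a point): Centre of the mouth of the slot nearer the robot, on the cover's top face, at x = -42 mm of the housing; axes as the housing's: y along the slot, x across it.
- slot_far (a point): Centre of the mouth of the slot farther from the robot, at x = +42 mm of the housing; same axes.
- jar: Bystander: lidded glass jar, dia. 64 mm, 85 mm high. Origin: centre of its underside. Leave it where it is.
- loupe: Bystander: black eyepiece loupe tube, dia. 38 mm, 36 mm high, standing on end. Origin: centre of its underside. Leave it where it is.
- driver: Bystander: small black-handled screwdriver about 150 mm long lying on the table between robot and work, along its own x. Leave it where it is.

How it is judged:
On the way, in this order (a step that is already met when the one before it is completed fails the run):
1. one wing-grip key has been pulled up out of its clip (its foot more than 45 mm above the table) (z of any of wing_a, wing_b in the frame of strip above 0.045 m), for 0.1 s.
2. one wing-grip key stands locked in a slot (((horizontal distance between wing_a and slot_near below 0.008 m and z of wing_a in the frame of slot_near between -0.025 and -0.0195 m and angle between the y axis of wing_a and the x axis of slot_near, either way round below 0.35 rad and angle between wing_a's own z axis and vertical below 0.15 rad) or (horizontal distance between wing_a and slot_far below 0.008 m and z of wing_a in the frame of slot_far between -0.025 and -0.0195 m and angle between the y axis of wing_a and the x axis of slot_far, either way round below 0.35 rad and angle between wing_a's own z axis and vertical below 0.15 rad) or (horizontal distance between wing_b and slot_near below 0.008 m and z of wing_b in the frame of slot_near between -0.025 and -0.0195 m and angle between the y axis of wing_b and the x axis of slot_near, either way round below 0.35 rad and angle between wing_b's own z axis and vertical below 0.15 rad) or (horizontal distance between wing_b and slot_far below 0.008 m and z of wing_b in the frame of slot_far between -0.025 and -0.0195 m and angle between the y axis of wing_b and the x axis of slot_far, either way round below 0.35 rad and angle between wing_b's own z axis and vertical below 0.15 rad))), for 0.2 s.
At the end, for the whole second after the job is handed in: Each slot holds one wing-grip key at rest: axis within 8 mm of the slot's centre, collar within 2.5 mm of the cover, foot bar within 20 deg of square across the slot, upright within 0.15 rad; the round-knob key within 10 mm of its start ((((horizontal distance between wing_a and slot_near below 0.008 m and z of wing_a in the frame of slot_near between -0.025 and -0.0195 m and angle between the y axis of wing_a and the x axis of slot_near, either way round below 0.35 rad and angle between wing_a's own z axis and vertical below 0.15 rad) and (horizontal distance between wing_b and slot_far below 0.008 m and z of wing_b in the frame of slot_far between -0.025 and -0.0195 m and angle between the y axis of wing_b and the x axis of slot_far, either way round below 0.35 rad and angle between wing_b's own z axis and vertical below 0.15 rad)) or ((horizontal distance between wing_a and slot_far below 0.008 m and z of wing_a in the frame of slot_far between -0.025 and -0.0195 m and angle between the y axis of wing_a and the x axis of slot_far, either way round below 0.35 rad and angle between wing_a's own z axis and vertical below 0.15 rad) and (horizontal distance between wing_b and slot_near below 0.008 m and z of wing_b in the frame of slot_near between -0.025 and -0.0195 m and angle between the y axis of wing_b and the x axis of slot_near, either way round below 0.35 rad and angle between wing_b's own z axis and vertical below 0.15 rad))) and linear speed of each of wing_a, wing_b below 0.02 m/s and distance of round_key from where it was at the start of the episode below 0.01 m); the robot touches nothing.
It fails at once if the round-knob key is pulled from its clip (moved more than 15 mm) (distance of round_key from where it was at the start of the episode above 0.015 m).
It fails at once if the jar is pushed more than 25 mm (distance of jar from where it was at the start of the episode above 0.025 m).
It fails at once if the loupe is pushed more than 25 mm (distance of loupe from where it was at the start of the episode above 0.025 m).
It fails at once if the screwdriver is pushed more than 25 mm (distance of driver from where it was at the start of the episode above 0.025 m).
It also fails if it takes over 67 s, if anything falls off the work surface, if the arm or the gripper's body presses on something with over 40 N, if the wrist force passes 120 N, or if a joint passes its speed limit or range.

ROBOT

A 6-joint arm with a two-finger parallel gripper is mounted at the origin on the work surface. World frame = base frame: x ahead of the robot, y to its left, z up, the work surface at z = 0. Lengths are in m, angles in rad, forces in N, time in s.
With the tool pointing down it reaches from about 0.35 to 0.775 m from the base axis. Payload 5.5 kg.
Tool frame: the origin (TCP) lies at the very end of the fingers, on their centre line; the grasp point (between the pads) lies 19 mm behind it; x points along the fingers, y is the direction in which the jaws open and shut, and the axes are right-handed (so a half turn about x gives the same grasp; the last joint's range is limited). The gripper opens to 85 mm and grips with 20 to 120 N. Pads are 22 mm wide; open, the fingers measure 114 mm over their backs; the gripper's body (76 mm by 85 mm) begins 54 mm behind the grasp point. The pads swing forward as they close: fully open they stand 13 mm farther back than shut.
Start: joints at [-1.367, 0.313, 0.046, 1.304, 0, 1.431], TCP at [0.194, -0.541, 0.231] pointing down, gripper open.
Joint ranges: [-2.76, 2.76], [-0.86, 1.69], [-1.03, 1.26], [-2.2, 2.34], [-1.47, 1.5], [-3.14, 3.14]. Speed limits (rad/s): [2.57, 2.57, 3.14, 3.14, 3.14, 3.14].

INTERFACE

Orientations are given as a unit quaternion [w, x, y, z].
In Python, from workcell import readout, cams, env, finder gives the robot as it stands.
- The arm moves only by the tool drive_tool, never from a script. Its argument "moves" is a list that holds one entry, the list of rows, each a list of 7 numbers: the shift along the tool's x, y, z in m, then the turn, a rotation vector about the tool's x, y, z in rad, then the closure in counts, from 0 (fully open) to 255 (shut). A call has exactly 5 rows; each row is the pose to reach, as a shift and turn from the pose measured when the call began, along the tool's axes at that moment; what a row does not reach only later rows make up. A row lasts 1/8 s, in which the tool goes at most 62.5 mm and 10.7 degrees, less where a joint would pass 70% of its speed; a pose out of reach is approached as far as the arm can. A call with a gripper value outside its range is refused whole. The fingers move at their own pace and stop on an object; "squeeze" is the grip in N (left out, the last holds). Time passes only in rows, so rows that repeat a pose let the fingers close, or fill a call up. It gives the time, the measured TCP pose, the force and the opening at its end, in the units of the state.
- readout.get_state(): the state, without advancing time (a new reading comes with each control period).
- cams.read_camera(name): name is "side" or "top"; returns the picture (480x640x3 uint8, blue, green, red); there is no depth.
- cams.camera_params(name): a dict with "mtx" (3x3 intrinsics, pixels), "dist" ([k1, k2, p1, p2, k3] as OpenCV has them; the pictures are not rectified), "R" (3x3) and "t" (3): a world point X has camera coordinates R X + t. Camera axes: x right, y down, z forward; pixel columns grow to the right and rows downward; lengths in m; the calibration is good to about 2 mm. A picture is of the moment at which its call begins. camera_params takes no time and is no camera call.
- env.hand_in(): hands the job in, once; it reports no verdict.
Trained networks look in the newest picture that a camera, given by its name, has taken for a name from the list of things; names that differ only in an ending like _2 or _b are one class to them, and where a whole thing is asked for, a point or a joint stands for the part that bears it (a point fixed in the world has none). Each returns a list of dicts, best first, with "conf" (0 to 1); they miss things now and then, are a little off and sometimes report something else, mostly with a low value. They report only what shows in the picture. A call takes as long as a camera call.
- finder.regions_of(camera, name): "pixels" (480x640 bool, what is visible of it) and "point" ([column, row] in pixels, amid what is visible of it).
The state is a dict: "clock": time; "joint_pos": joint angles; "qvel": joint speeds; "tau": joint torques, N m; "tcp_pos": TCP position; "orientation": TCP orientation; "wrist_force": force on the tool from outside, world axes, zero at the start; "ft_torque": the same for the moment, N m; "finger_gap": finger opening in m.
Only numpy, scipy, OpenCV 4.12 (cv2) and the standard library are available. Lean on these libraries where they do the work, as an engineer would, in place of code of your own. Each camera call takes 0.05 s, during which the arm holds its last target.

## Working session

There is one attempt and no reset: what is moved stays moved. The work goes in short steps, Python scripts to look and compute and a tool call to move; the robot and the scene stay as the last step left them, time stands still between calls to the robot, and variables do not carry over. Pictures are saved under pics/ and viewed, and the job is handed in when it is done.

Besides the shell and the picture viewer there is one more tool, called after "Request:" as name(argument=value, ...), one argument or row to a line, values as JSON. drive_tool: Moves the arm, as the interface text tells. Its arguments: {"type":"object","properties":{"moves":{"type":"array"},"squeeze":{"type":"number"}},"required":["moves"]}

```bash
ls; mkdir -p pics; python3 - <<'E'
from workcell import readout, cams, env, finder
import cv2
s=readout.get_state()
for k in s: print(k,s[k])
for c in ("side","top"):
    p=cams.camera_params(c); print(c,p)
    im=cams.read_camera(c); cv2.imwrite(f"pics/{c}0.png",im)
E
```

```text
pics
clock 0.0
joint_pos [-1.36663836e+00  3.14011189e-01  4.49538389e-02  1.30360212e+00
  3.12415675e-06  1.43119501e+00]
qvel [ 7.13524020e-05 -4.43466756e-04 -4.15589874e-04 -1.53943251e-03
  2.07608303e-03 -1.01872703e-03]
tau [-8.32121132e-04 -4.80628717e+01  2.98530489e+01  1.91867998e-02
 -2.34776508e-04 -1.45406950e-06]
tcp_pos [ 0.19367536 -0.54084407  0.23039246]
orientation [-0.12028126 -0.69666712 -0.12159808  0.69670743]
wrist_force [-0.25790909  0.367135    0.29162002]
ft_torque [-0.03086216  0.02262135  0.01045156]
finger_gap 0.08543107737558843
side {'mtx': array([[466.60273612,   0.        , 321.04223231],
       [  0.        , 466.60273612, 243.59152853],
       [  0.        ,   0.        ,   1.        ]]), 'dist': array([-0.07911559,  0.        ,  0.        ,  0.        ,  0.        ]), 'R': array([[ 0.9006686 , -0.434384  ,  0.010325  ],
       [-0.22568813, -0.48799195, -0.84316589],
       [ 0.37129629,  0.75708282, -0.53755434]]), 't': array([-0.51531708,  0.19712904,  0.59007137])}
top {'mtx': array([[443.61083827,   0.        , 319.68938287],
       [  0.        , 443.61083827, 243.37682486],
       [  0.        ,   0.        ,   1.        ]]), 'dist': array([-0.03793108,  0.        ,  0.        ,  0.        ,  0.        ]), 'R': array([[ 0.01283141, -0.99989345, -0.00696031],
       [-0.99703209, -0.01226563, -0.0760037 ],
       [ 0.07591022,  0.00791489, -0.99708324]]), 't': array([0.03843054, 0.59541703, 0.89587373])}
```

View pics/side0.png

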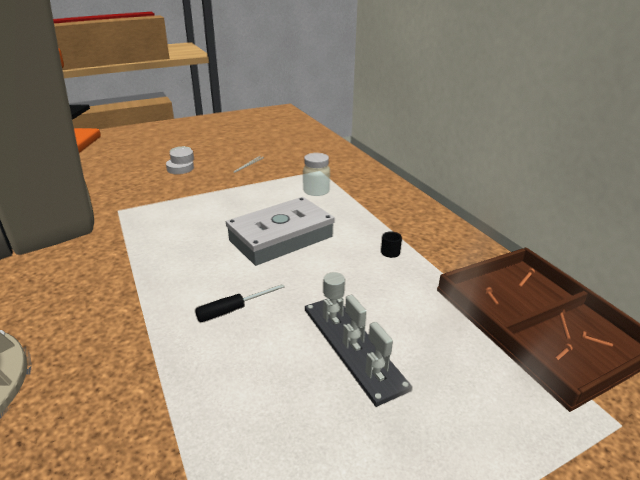

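View pics/top0.png

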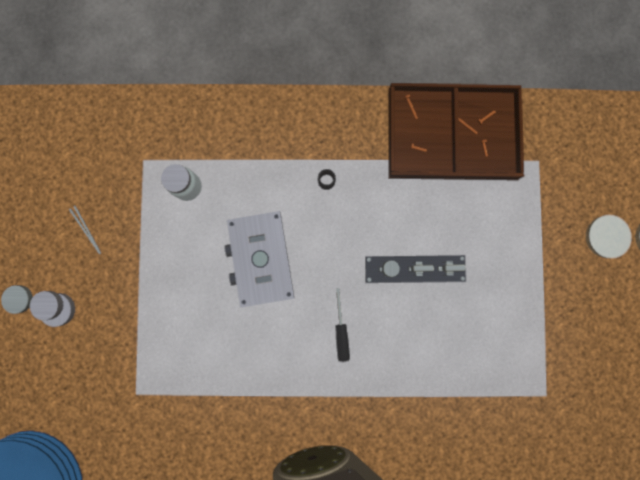

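```bash
cat > h.py <<'E'
import numpy as np, cv2
from workcell import readout, cams, env, finder
def P(c):
    p=cams.camera_params(c); return p['mtx'],p['dist'],np.array(p['R']),np.array(p['t'])
def ray(c,uv):
    K,d,R,t=P(c); uv=np.asarray(uv,float).reshape(-1,1,2)
    n=cv2.undistortPoints(uv,K,d).reshape(-1,2)
    D=np.c_[n,np.ones(len(n))]@R; o=-R.T@t
    return o,D
def at_z(c,uv,z):
    o,D=ray(c,uv); s=(z-o[2])/D[:,2]; return o+D*s[:,None]
def proj(c,X):
    K,d,R,t=P(c); r,_=cv2.Rodrigues(R)
    return cv2.projectPoints(np.asarray(X,float).reshape(-1,3),r,t,K,d)[0].reshape(-1,2)
E
python3 - <<'E'
from h import *
T=cv2.imread('pics/top0.png');S=cv2.imread('pics/side0.png')
a=cv2.resize(T[195:320,215:305],None,fx=4.8,fy=4.8,interpolation=cv2.INTER_CUBIC)
b=cv2.resize(T[240:300,355:475],None,fx=6,fy=6,interpolation=cv2.INTER_CUBIC)
cv2.imwrite('pics/ta.png',a);cv2.imwrite('pics/tb.png',b)
cv2.imwrite('pics/sa.png',cv2.resize(S[190:270,215:345],None,fx=6,fy=6,interpolation=cv2.INTER_CUBIC))
cv2.imwrite('pics/sb.png',cv2.resize(S[265:405,295:420],None,fx=4.2,fy=4.2,interpolation=cv2.INTER_CUBIC))
for c in('top','side'):
  for n in('strip','housing','wing_a','round_key','jar','loupe','driver'):
    for r in finder.regions_of(c,n):
        m=r['pixels'].astype(np.uint8); cs=max(cv2.findContours(m,0,2)[0],key=cv2.contourArea)
        rc=cv2.minAreaRect(cs)
        print(c,n,round(r['conf'],2),np.round(r['point'],1),m.sum(),np.round(rc[0],1),np.round(rc[1],1),round(rc[2],1))
        if r['conf']>.5: np.save(f"pics/{c}_{n}_{int(r['point'][0])}.npy",r['pixels'])
print(readout.get_state()['clock'])
E
ls pics
```

```text
top strip 0.92 [414.  273.2] 2109 [415.  268.8] [ 26.8 100.3] 89.3
top wing_a 0.71 [420.8 266.7] 169 [421. 268.] [ 8. 24.] 90.0
top wing_a 0.64 [260.3 257.9] 5084 [256.7 259.4] [90.2 61.7] 81.1
top wing_a 0.43 [451.1 267.3] 180 [451.5 268. ] [ 8. 25.] 90.0
top round_key 0.59 [389.  268.6] 253 [389.8 268.8] [16.3 18.4] 45.0
top round_key 0.42 [260.5 260.1] 5028 [256.8 259.4] [89.3 62.2] 80.7
top jar 0.86 [178.  183.1] 1132 [181.1 182.3] [42.5 31.8] 26.6
top jar 0.53 [451.4 265.9] 102 [452.5 267.5] [ 5. 23.] 90.0
top loupe 0.71 [331.1 183.8] 158 [327.  179.5] [19. 16.] 90.0
top driver 0.6 [338.9 339. ] 562 [340.1 324.6] [73.5 12.3] 84.3
side strip 0.64 [354.5 354.6] 3795 [356.3 349.4] [132.2  41.7] 51.6
side housing 0.63 [278.3 226.8] 4755 [281.6 228.4] [ 52.6 106.9] 70.5
side wing_a 0.83 [353.8 317.1] 699 [355.  322.5] [55. 20.] 90.0
side wing_a 0.65 [377.3 345.4] 808 [381.  350.5] [58.7 24.3] 83.1
side wing_a 0.23 [333.8 289.9] 729 [334.  297.5] [51. 22.] 90.0
side round_key 0.8 [334.3 289.5] 704 [334.5 298. ] [50. 21.] 90.0
side jar 0.98 [314.8 169.5] 1014 [316.7 174.2] [26.6 42.2] 2.0
side jar 0.52 [377.8 347.1] 765 [381.3 350.5] [58.4 23.5] 83.1
side loupe 0.66 [392.2 243.7] 502 [390.5 244. ] [20.4 26.4] 5.2
side driver 0.65 [225.5 304.5] 999 [240.2 300.6] [17.1 93. ] 71.6
0.8
sa.png
sb.png
side0.png
side_driver_225.npy
side_housing_278.npy
side_jar_314.npy
side_jar_377.npy
side_loupe_392.npy
side_round_key_334.npy
side_strip_354.npy
side_wing_a_353.npy
side_wing_a_377.npy
ta.png
tb.png
top0.png
top_driver_338.npy
top_jar_178.npy
top_jar_451.npy
top_loupe_331.npy
top_round_key_389.npy
top_strip_414.npy
top_wing_a_260.npy
top_wing_a_420.npy
```

View pics/ta.png

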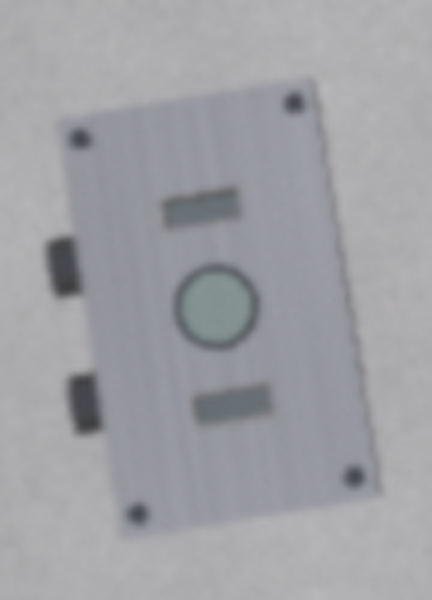

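View pics/tb.png

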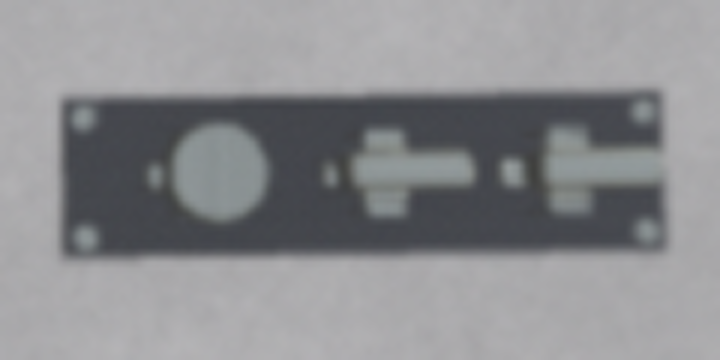

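View pics/sa.png

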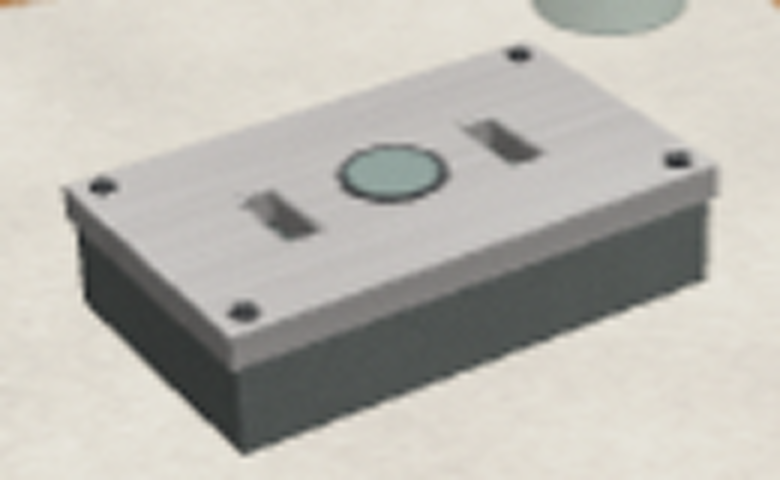

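View pics/sb.png

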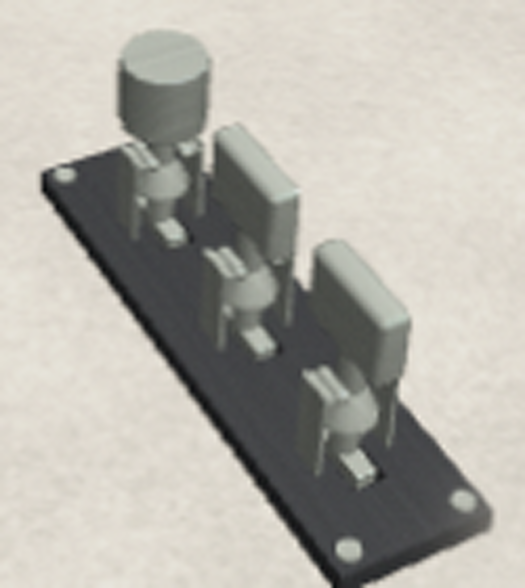

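```bash
python3 - <<'E'
from h import *
def un(p,s,ox,oy): p=np.array(p,float); return (p+.5)/s-.5+[ox,oy]
ta=lambda p:un(p,4.8,215,195); tb=lambda p:un(p,6,355,240); sa=lambda p:un(p,6,215,190); sb=lambda p:un(p,4.2,295,265)
H=at_z('top',ta([(60,120),(312,80),(380,493),(122,537),(80,138),(293,103),(354,477),(138,514),(202,208),(233,405),(217,307)]),.045)
print('top\n',H.round(4)); print(np.linalg.norm(H[8]-H[9]),np.linalg.norm(H[0]-H[1]),np.linalg.norm(H[1]-H[2]))
print('c',H[:4].mean(0),H[4:8].mean(0),H[8:10].mean(0))
for a,b in((9,8),(7,4),(6,5),(2,1),(3,0)): d=H[b]-H[a]; print('yaw',np.arctan2(d[1],d[0]))
G=at_z('side',sa([(103,187),(518,54),(678,160),(244,312),(282,215),(502,140),(392,173)]),.045)
print('side\n',G.round(4)); print(G[:4].mean(0)); d=G[5]-G[4];print(np.linalg.norm(d),np.arctan2(d[1],d[0]))
for a,b in((0,1),(3,2)): d=G[b]-G[a]; print('yaw',np.arctan2(d[1],d[0]))
S=at_z('top',tb([(84,119),(86,238),(643,111),(647,231)]),.010);print('strip top\n',S.round(4),S.mean(0)); 
C=at_z('top',tb([(64,99),(660,93),(665,249),(64,256)]),.010);print(C.round(4),C.mean(0))
W=at_z('top',tb([(352,169),(474,169),(545,167),(665,167),(220,171)]),.084);print(W.round(4))
# side wing tops: corners of the top faces
Q=at_z('side',sb([(215,133),(235,124),(298,190),(275,203), (315,249),(335,239),(409,317),(385,330)]),.084);print('side tops\n',Q.round(4));print(Q[:4].mean(0),Q[4:].mean(0))
R=at_z('side',sb([(65,175),(464,501),(349,549)]),.010);print(R.round(4))
for n,c in(('jar','top'),('loupe','top')):pass
print(at_z('top',[[178,178],[327,180]],.085).round(3),at_z('top',[[338,290],[343,358]],.01).round(3))
E
```

```text
top
 [[0.6394 0.2348 0.045 ]
 [0.6577 0.1281 0.045 ]
 [0.4841 0.0963 0.045 ]
 [0.4643 0.2039 0.045 ]
 [0.6318 0.2261 0.045 ]
 [0.6478 0.136  0.045 ]
 [0.4906 0.1073 0.045 ]
 [0.474  0.1974 0.045 ]
 [0.6027 0.1735 0.045 ]
 [0.52   0.1586 0.045 ]
 [0.561  0.1662 0.045 ]]
0.08405224235129449 0.1082524347086487 0.17643304101548007
c [0.56139185 0.16576994 0.045     ] [0.56105506 0.16667547 0.045     ] [0.56132248 0.16604313 0.045     ]
yaw 0.1788676448225024
yaw 0.17972095300967442
yaw 0.1806654454656976
yaw 0.18136489814609855
yaw 0.17491630787517132
side
 [[0.4761 0.1956 0.045 ]
 [0.6337 0.2254 0.045 ]
 [0.6507 0.1345 0.045 ]
 [0.4926 0.1057 0.045 ]
 [0.5221 0.1549 0.045 ]
 [0.6041 0.1708 0.045 ]
 [0.5632 0.1653 0.045 ]]
[0.56329763 0.16530218 0.045     ]
0.08355237818743042 0.19145341578453737
yaw 0.18645227259848823
yaw 0.18039301192168555
strip top
 [[ 0.5634 -0.0568  0.01  ]
 [ 0.5221 -0.0577  0.01  ]
 [ 0.5686 -0.2524  0.01  ]
 [ 0.5267 -0.2534  0.01  ]] [ 0.5452066  -0.15507283  0.01      ]
[[ 0.5703 -0.0498  0.01  ]
 [ 0.575  -0.2585  0.01  ]
 [ 0.5206 -0.2597  0.01  ]
 [ 0.5157 -0.0501  0.01  ]] [ 0.54539369 -0.15448933  0.01      ]
[[ 0.5454 -0.1353  0.084 ]
 [ 0.5458 -0.1745  0.084 ]
 [ 0.5468 -0.1974  0.084 ]
 [ 0.5472 -0.2362  0.084 ]
 [ 0.5442 -0.0929  0.084 ]]
side tops
 [[ 0.5415 -0.1399  0.084 ]
 [ 0.5497 -0.1386  0.084 ]
 [ 0.5517 -0.1761  0.084 ]
 [ 0.542  -0.1784  0.084 ]
 [ 0.5425 -0.2021  0.084 ]
 [ 0.5504 -0.2008  0.084 ]
 [ 0.5524 -0.2391  0.084 ]
 [ 0.5432 -0.2406  0.084 ]]
[ 0.5462238  -0.15826334  0.084     ] [ 0.54715301 -0.22064868  0.084     ]
[[ 0.5246 -0.0586  0.01  ]
 [ 0.5717 -0.254   0.01  ]
 [ 0.5295 -0.2544  0.01  ]]
[[0.716 0.326 0.085]
 [0.714 0.033 0.085]] [[ 0.499  0.007  0.01 ]
 [ 0.359 -0.005  0.01 ]]
```

```bash
cat >> h.py <<'E'
from scipy.spatial.transform import Rotation as Rn
def cur():
    s=readout.get_state(); q=s['orientation']; return s,np.array(s['tcp_pos']),Rn.from_quat([q[1],q[2],q[3],q[0]])
def goal(pos,yaw):
    """tool x down, tool y along jaw direction at world angle yaw (mod pi, nearest)"""
    s,p,R=cur(); out=None
    for y in (yaw,yaw+np.pi):
        Y=np.array([np.cos(y),np.sin(y),0]);X=np.array([0,0,-1.]);Z=np.cross(X,Y)
        G=Rn.from_matrix(np.c_[X,Y,Z]); r=(R.inv()*G).as_rotvec()
        if out is None or np.linalg.norm(r)<np.linalg.norm(out[1]): out=(R.inv().apply(np.array(pos)-p),r)
    m=R.as_matrix()
    print('t',round(s['clock'],2),'tcp',p.round(4),'jaw yaw',round(np.arctan2(m[1,1],m[0,1]),4),'toolx',m[:,0].round(4),'q',np.round(s['joint_pos'],3),'F',np.round(s['wrist_force'],1),'gap',round(s['finger_gap'],4))
    print('shift',out[0].round(4),'rot',out[1].round(4))
E
python3 - <<'E'
from h import *
goal([.548,-.2185,.13],.025)
print(cur()[2].as_matrix().round(3))
E
```

```text
t 0.8 tcp [ 0.1938 -0.5414  0.2314] jaw yaw -1.227 toolx [ 0.e+00 -2.e-04 -1.e+00] q [-1.367  0.313  0.046  1.304 -0.     1.431] F [-0.3 -0.  -0.1] gap 0.0855
shift [ 0.1013 -0.1846 -0.4423] rot [-1.252e+00  1.000e-04 -1.000e-04]
[[ 0.     0.337 -0.941]
 [-0.    -0.941 -0.337]
 [-1.     0.     0.   ]]
```

Request:
drive_tool(
  moves=[
    [[0.02,-0.02,-0.055,-0.18,0,0,0],[0.04,-0.045,-0.11,-0.36,0,0,0],[0.055,-0.07,-0.165,-0.54,0,0,0],[0.07,-0.095,-0.22,-0.72,0,0,0],[0.08,-0.115,-0.275,-0.9,0,0,0]],
  ],
  squeeze=80,
)

```text
clock: 1.42
tcp_pos: [0.4149, -0.3387, 0.1509]
orientation: [-0.414, -0.573, -0.414, 0.574]
wrist_force: [0.4, -0.9, 0.3]
finger_gap: 0.0853
```

```bash
python3 -c "
from h import *
goal([.548,-.2185,.13],.025)"
```

```text
t 1.43 tcp [ 0.4149 -0.3387  0.1509] jaw yaw -0.3212 toolx [-1.e-04 -0.e+00 -1.e+00] q [-0.835  0.275 -0.207  1.089 -0.     1.058] F [ 0.4 -0.9  0.3] gap 0.0853
shift [ 0.0208  0.0883 -0.1561] rot [-3.462e-01  0.000e+00  1.000e-04]
```

Request:
drive_tool(
  moves=[
    [[0.005,0.025,-0.045,-0.1,0,0,0],[0.01,0.05,-0.09,-0.2,0,0,0],[0.0205,0.075,-0.135,-0.3,0,0,0],[0.0205,0.0883,-0.1561,-0.346,0,0,0],[0.0205,0.0883,-0.1561,-0.346,0,0,0]],
  ],
)

```text
clock: 2.05
tcp_pos: [0.5491, -0.217, 0.13]
orientation: [0.507, 0.493, 0.507, -0.493]
wrist_force: [0.3, 0.2, -0.0]
finger_gap: 0.0855
```

```bash
python3 -c "
from h import *
goal([.548,-.2185,.060],.025)
for c in('top','side'):
  im=cams.read_camera(c); cv2.imwrite(f'pics/{c}1.png',im)
T=cv2.imread('pics/top1.png');S=cv2.imread('pics/side1.png')
cv2.imwrite('pics/m1.png',np.hstack([cv2.resize(T[200:340,350:530],(560,435)),cv2.resize(S[200:420,280:430],(240,352))[:435] if 0 else cv2.copyMakeBorder(cv2.resize(S[200:420,280:430],(240,352)),0,83,0,0,0)]))
"
```

```text
t 2.05 tcp [ 0.5491 -0.217   0.13  ] jaw yaw 0.0279 toolx [-1.e-04  0.e+00 -1.e+00] q [-0.512  0.39  -0.096  1.085 -0.     1.031] F [ 0.3  0.2 -0. ] gap 0.0855
shift [ 0.07   -0.0012  0.0014] rot [ 0.0029 -0.      0.0001]
```

View pics/side1.png

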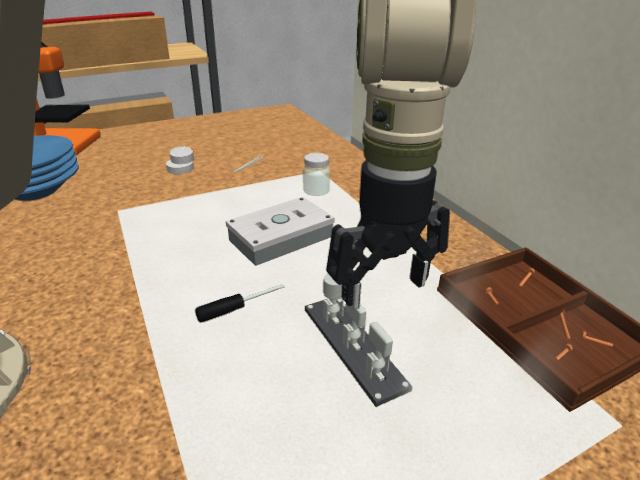

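View pics/m1.png

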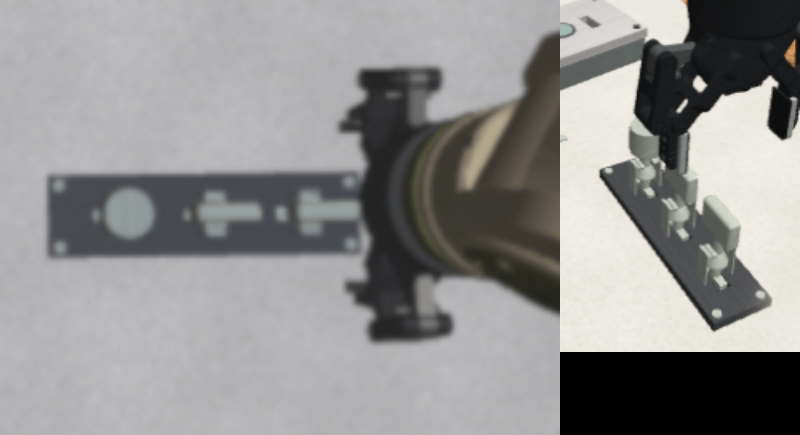

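Request:
drive_tool(
  moves=[
    [[0.04,-0.0012,0.0014,0.003,0,0,0],[0.07,-0.0012,0.0014,0.003,0,0,0],[0.07,-0.0012,0.0014,0.003,0,0,0],[0.07,-0.0012,0.0014,0.003,0,0,130],[0.07,-0.0012,0.0014,0.003,0,0,130]],
  ],
)

```text
clock: 2.78
tcp_pos: [0.5475, -0.221, 0.0621]
orientation: [0.506, 0.495, 0.504, -0.495]
wrist_force: [-0.2, 0.2, 0.2]
finger_gap: 0.0514
```

```bash
python3 -c "
from h import *
goal([.548,-.2185,.060],.025)
S=cams.read_camera('side'); S=S[250:420,290:450]
cv2.imwrite('pics/s2.png',cv2.resize(S,None,fx=3.5,fy=3.5,interpolation=2))
"
```

```text
t 2.77 tcp [ 0.5475 -0.221   0.0621] jaw yaw 0.021 toolx [ 0.002  -0.0017 -1.    ] q [-5.190e-01  4.420e-01 -1.960e-01  9.300e-01 -1.000e-03  1.031e+00] F [-0.2  0.2  0.2] gap 0.0514
shift [ 0.0021  0.0005 -0.0025] rot [-0.004   0.0018 -0.002 ]
```

View pics/s2.png

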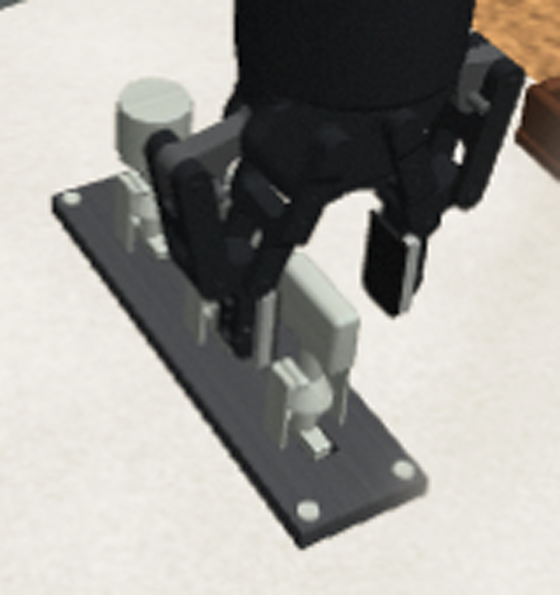

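Request:
drive_tool(
  moves=[
    [[0.002,0.0005,-0.0025,-0.004,0.0018,-0.002,130],[0.002,0.0005,-0.0025,-0.004,0.0018,-0.002,170],[0.002,0.0005,-0.0025,-0.004,0.0018,-0.002,210],[0.002,0.0005,-0.0025,-0.004,0.0018,-0.002,255],[0.002,0.0005,-0.0025,-0.004,0.0018,-0.002,255]],
  ],
)

```text
clock: 3.45
tcp_pos: [0.5481, -0.2184, 0.0602]
orientation: [0.506, 0.494, 0.506, -0.494]
wrist_force: [-0.1, 0.4, 2.0]
finger_gap: 0.0103
```

```bash
python3 -c "
from h import *
goal([.548,-.2185,.060],.025)
S=cams.read_camera('side'); S=S[250:420,290:450]
cv2.imwrite('pics/s3.png',cv2.resize(S,None,fx=3.5,fy=3.5,interpolation=2))
"
```

```text
t 3.45 tcp [ 0.5481 -0.2184  0.0602] jaw yaw 0.0252 toolx [ 3.e-04 -1.e-04 -1.e+00] q [-0.515  0.445 -0.197  0.929  0.     1.03 ] F [-0.1  0.4  2. ] gap 0.0103
shift [ 0.0002 -0.0001  0.0001] rot [ 0.0002  0.0001 -0.0003]
```

View pics/s3.png

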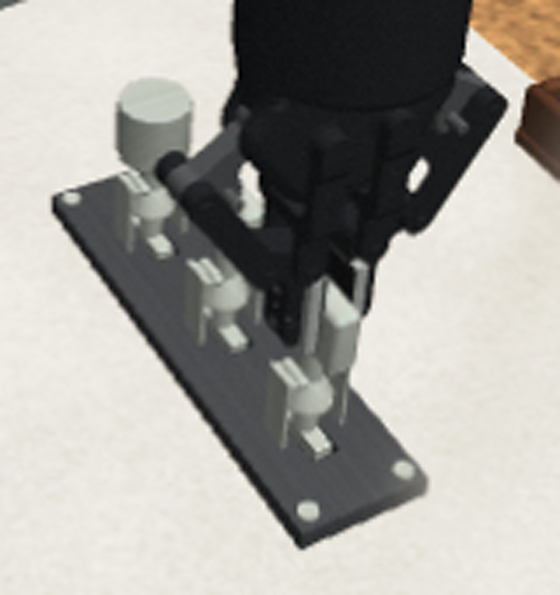

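Request:
drive_tool(
  moves=[
    [[-0.006,0,0,0,0,0,255],[-0.013,0,0,0,0,0,255],[-0.022,0,0,0,0,0,255],[-0.04,0,0,0,0,0,255],[-0.06,0,0,0,0,0,255]],
  ],
)

```text
clock: 4.12
tcp_pos: [0.5485, -0.2187, 0.1221]
orientation: [0.507, 0.494, 0.506, -0.494]
wrist_force: [0.1, 0.4, -1.0]
finger_gap: 0.0106
```

Request:
drive_tool(
  moves=[
    [[-0.02,0,0,0,0,0,255],[-0.04,0,0,0,0,0,255],[-0.06,0,0,0,0,0,255],[-0.06,0,0,0,0,0,255],[-0.06,0,0,0,0,0,255]],
  ],
)

```text
clock: 4.75
tcp_pos: [0.5483, -0.2187, 0.1822]
orientation: [0.507, 0.494, 0.505, -0.494]
wrist_force: [-0.7, 0.0, -3.3]
finger_gap: 0.0107
```

```bash
python3 -c "
from h import *
goal([.6033,.1735,.17],.18)
S=cams.read_camera('side'); cv2.imwrite('pics/s4f.png',S);S=S[180:400,290:470]
cv2.imwrite('pics/s4.png',cv2.resize(S,None,fx=2.7,fy=2.7,interpolation=2))
"
```

```text
t 4.75 tcp [ 0.5483 -0.2187  0.1822] jaw yaw 0.0251 toolx [ 0.0018 -0.0014 -1.    ] q [-0.515  0.358 -0.011  1.199 -0.     1.03 ] F [-0.7  0.  -3.3] gap 0.0107
shift [ 0.0117  0.0648 -0.3907] rot [-0.1549  0.0016 -0.0017]
```

View pics/s4.png

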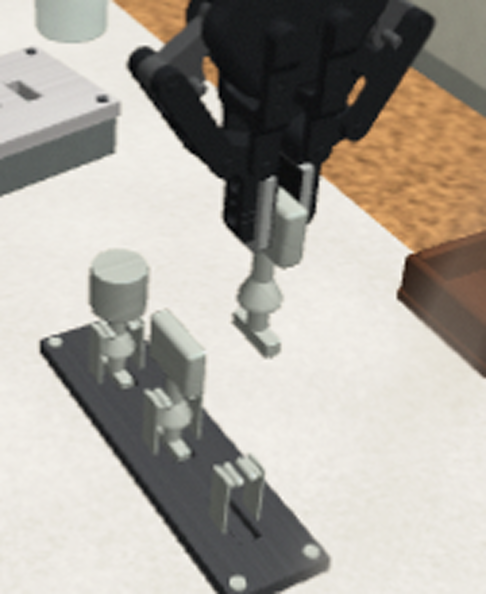

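Request:
drive_tool(
  moves=[
    [[0.002,0.0096,-0.058,-0.025,0,0,255],[0.004,0.0192,-0.116,-0.05,0,0,255],[0.006,0.0288,-0.174,-0.075,0,0,255],[0.008,0.0384,-0.232,-0.1,0,0,255],[0.01,0.048,-0.29,-0.125,0,0,255]],
  ],
)

```text
clock: 5.42
tcp_pos: [0.5883, 0.0744, 0.1703]
orientation: [0.536, 0.461, 0.536, -0.461]
wrist_force: [0.8, -0.7, -1.6]
finger_gap: 0.0102
```

```bash
python3 -c "
from h import *
goal([.6033,.1735,.14],.18)"
```

```text
t 5.42 tcp [0.5883 0.0744 0.1703] jaw yaw 0.1508 toolx [-6.e-04 -1.e-03 -1.e+00] q [-9.000e-03  3.710e-01 -2.100e-02  1.179e+00 -1.000e-03  1.411e+00] F [ 0.8 -0.7 -1.6] gap 0.0102
shift [ 0.0302  0.0298 -0.0957] rot [-0.0292  0.0009  0.0007]
```

Request:
drive_tool(
  moves=[
    [[0.01,0.012,-0.04,-0.015,0,0,255],[0.02,0.024,-0.08,-0.029,0,0,255],[0.03,0.0298,-0.0957,-0.029,0,0,255],[0.03,0.0298,-0.0957,-0.029,0,0,255],[0.03,0.0298,-0.0957,-0.029,0,0,255]],
  ],
)

```text
clock: 6.05
tcp_pos: [0.6032, 0.1722, 0.1401]
orientation: [0.543, 0.453, 0.543, -0.454]
wrist_force: [0.2, -0.1, -1.3]
finger_gap: 0.0102
```

```bash
cat > look.py <<'E'
from h import *
import sys
goal(eval(sys.argv[2]),float(sys.argv[3]))
S=cams.read_camera('side');T=cams.read_camera('top')
cv2.imwrite(f'pics/side_{sys.argv[1]}.png',S);cv2.imwrite(f'pics/top_{sys.argv[1]}.png',T)
x0,y0=map(int,sys.argv[4].split(','))
f=8;S=S[y0:y0+75,x0:x0+95]
cv2.imwrite(f'pics/z_{sys.argv[1]}.png',cv2.resize(S,None,fx=f,fy=f,interpolation=2))
E
python3 look.py 5 [.6033,.1735,.10] .18 245,150
```

```text
t 6.05 tcp [0.6032 0.1722 0.1401] jaw yaw 0.1785 toolx [-0.0013 -0.0016 -1.    ] q [ 1.510e-01  4.530e-01  2.700e-02  1.146e+00 -1.000e-03  1.543e+00] F [ 0.2 -0.1 -1.3] gap 0.0102
shift [ 0.0401  0.0004 -0.0013] rot [-0.0015  0.0014  0.0016]
```

View pics/z_5.png

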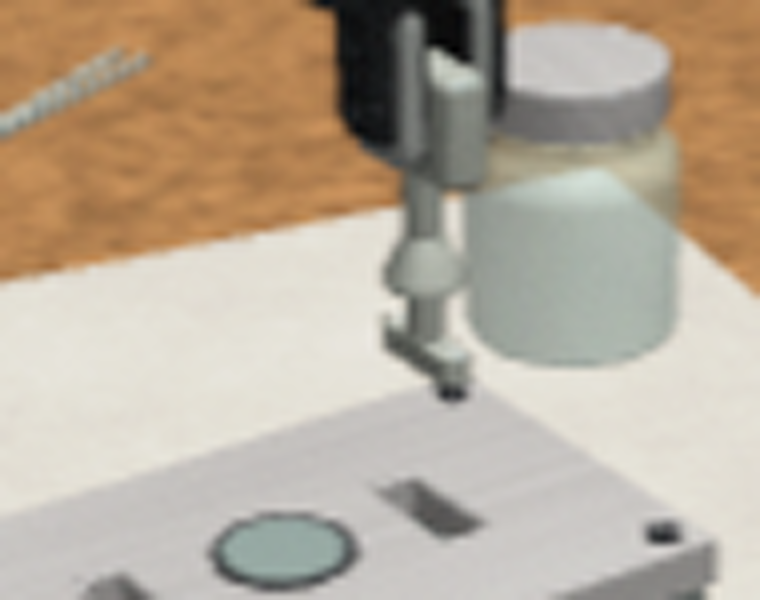

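View pics/top_5.png

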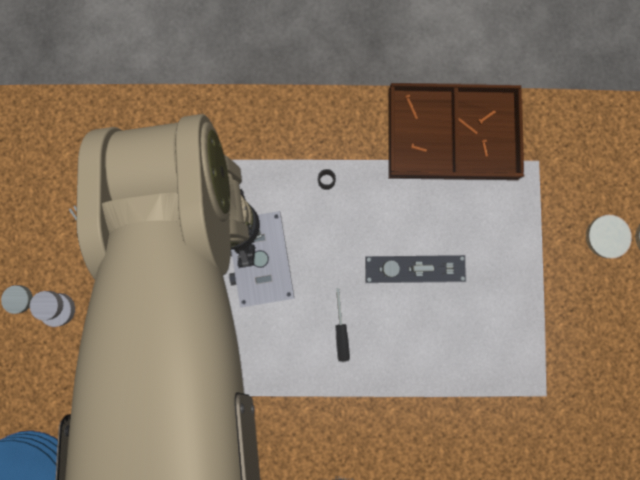

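```bash
cat > ov.py <<'E'
from h import *
def rectpts(o,yaw,hx,hy,z):
    c,s=np.cos(yaw),np.sin(yaw)
    return np.array([[o[0]+c*a*hx-s*b*hy,o[1]+s*a*hx+c*b*hy,z] for a,b in((-1,-1),(1,-1),(1,1),(-1,1))])
def draw(src,out,x0,y0,w,h,f,rects,circs=()):
    im=cv2.imread(src)[y0:y0+h,x0:x0+w]; im=cv2.resize(im,None,fx=f,fy=f,interpolation=2)
    for R,col in rects:
        q=((proj('side',R)-[x0,y0]+.5)*f-.5).round().astype(int); cv2.polylines(im,[q.reshape(-1,1,2)],True,col,1)
    for (o,r,z),col in circs:
        a=np.linspace(0,2*np.pi,40); R=np.c_[o[0]+r*np.cos(a),o[1]+r*np.sin(a),np.full(40,z)]
        q=((proj('side',R)-[x0,y0]+.5)*f-.5).round().astype(int); cv2.polylines(im,[q.reshape(-1,1,2)],True,col,1)
    cv2.imwrite(out,im)
E
python3 - <<'E'
from ov import *
o=np.array([.6032,.1722]);z=.084;y=.1785
r=[(rectpts(o,y,.004,.014,z),(0,0,255)),(rectpts(o,y,.004,.014,z+.008),(0,0,255)),(rectpts(o,y,.006,.02,z+.052),(0,255,255)),(rectpts([.6033,.1735],.18,.006,.016,.045),(255,0,0)),(rectpts([.562,.166],.18,.090,.055,.045),(255,0,0))]
draw('pics/side_5.png','pics/o5.png',245,150,95,75,8,r,[((o,.010,z+.022),(0,255,0))])
E
```

```text
(no output)
```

View pics/o5.png

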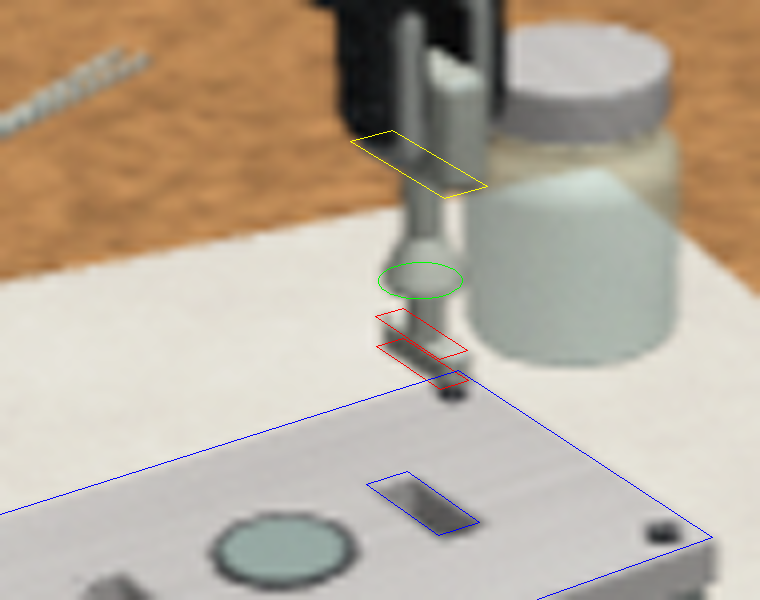

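```bash
python3 -c "
from h import *
goal([.6037,.1733,.106],.18)"
```

```text
t 6.15 tcp [0.6036 0.172  0.1407] jaw yaw 0.1777 toolx [-1.0e-04 -1.3e-03 -1.0e+00] q [ 1.500e-01  4.520e-01  2.800e-02  1.146e+00 -1.000e-03  1.543e+00] F [-0.2 -0.3 -1.1] gap 0.0104
shift [ 0.0347  0.0004 -0.0013] rot [-0.0023  0.0012  0.0003]
```

Request:
drive_tool(
  moves=[
    [[0.012,0.0004,-0.0013,-0.002,0.001,0,255],[0.025,0.0004,-0.0013,-0.002,0.001,0,255],[0.0347,0.0004,-0.0013,-0.002,0.001,0,255],[0.0347,0.0004,-0.0013,-0.002,0.001,0,255],[0.0347,0.0004,-0.0013,-0.002,0.001,0,255]],
  ],
)

```text
clock: 6.78
tcp_pos: [0.6039, 0.1734, 0.106]
orientation: [0.543, 0.453, 0.543, -0.453]
wrist_force: [0.3, 0.2, -0.6]
finger_gap: 0.0106
```

```bash
python3 - <<'E'
from ov import *
goal([.6037,.1733,.096],.18)
S=cams.read_camera('side');cv2.imwrite('pics/side_6.png',S)
s,p,R=cur(); o=p[:2];z=p[2]-.056;y=.18
r=[(rectpts(o,y,.004,.014,z),(0,0,255)),(rectpts([.6037,.1733],.18,.006,.016,.045),(255,0,0))]
draw('pics/side_6.png','pics/o6.png',265,170,60,55,12,r,[((o,.010,z+.022),(0,255,0))])
E
```

```text
t 6.78 tcp [0.6039 0.1734 0.106 ] jaw yaw 0.1798 toolx [-2.e-04 -2.e-04 -1.e+00] q [ 0.152  0.475 -0.025  1.071 -0.     1.543] F [ 0.3  0.2 -0.6] gap 0.0106
shift [ 0.01   -0.0002  0.    ] rot [-0.0002  0.0002  0.0002]
```

View pics/o6.png

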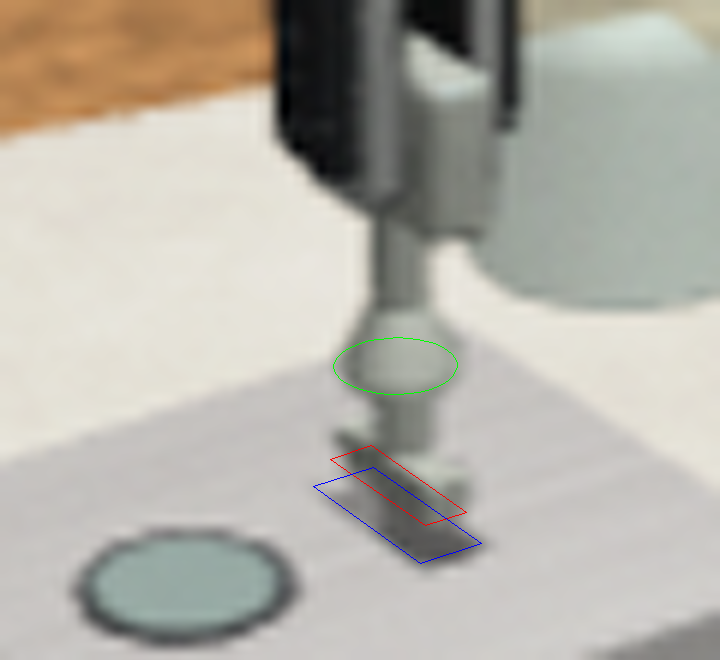

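Request:
drive_tool(
  moves=[
    [[0.003,0,0,0,0,0,255],[0.005,0,0,0,0,0,255],[0.006,0,0,0,0,0,255],[0.007,0,0,0,0,0,255],[0.0075,0,0,0,0,0,255]],
  ],
)

```text
clock: 7.45
tcp_pos: [0.604, 0.1734, 0.0987]
orientation: [0.543, 0.453, 0.543, -0.453]
wrist_force: [1.0, 0.6, -2.4]
finger_gap: 0.0106
```

Request:
drive_tool(
  moves=[
    [[0.002,0,0,0,0,0,255],[0.004,0,0,0,0,0,255],[0.006,0,0,0,0,0,255],[0.007,0,0,0,0,0,255],[0.008,0,0,0,0,0,255]],
  ],
)

```text
clock: 8.07
tcp_pos: [0.604, 0.1734, 0.0907]
orientation: [0.543, 0.453, 0.543, -0.453]
wrist_force: [-0.2, 1.0, -1.4]
finger_gap: 0.0104
```

Foot is inside the slot with no contact force. Go on to collar contact.

Request:
drive_tool(
  moves=[
    [[0.004,0,0,0,0,0,255],[0.007,0,0,0,0,0,255],[0.009,0,0,0,0,0,255],[0.01,0,0,0,0,0,255],[0.0105,0,0,0,0,0,255]],
  ],
)

```text
clock: 8.7
tcp_pos: [0.6041, 0.1734, 0.0802]
orientation: [0.543, 0.453, 0.543, -0.453]
wrist_force: [-0.2, -0.3, -1.8]
finger_gap: 0.0104
```

```bash
python3 - <<'E'
from ov import *
goal([.6037,.1733,.079],.18)
S=cams.read_camera('side');cv2.imwrite('pics/side_7.png',S)
s,p,R=cur(); o=p[:2];z=p[2]-.056;y=.18
r=[(rectpts([.6037,.1733],.18,.006,.016,.045),(255,0,0))]
draw('pics/side_7.png','pics/o7.png',265,180,60,45,12,r,[((o,.010,z+.022),(0,255,0))])
E
```

```text
t 8.7 tcp [0.6041 0.1734 0.0802] jaw yaw 0.1799 toolx [ 3.e-04 -2.e-04 -1.e+00] q [ 0.152  0.494 -0.061  1.015 -0.     1.543] F [-0.2 -0.3 -1.8] gap 0.0104
shift [ 0.0012 -0.0004  0.    ] rot [-0.0001  0.0002 -0.0002]
```

View pics/o7.png

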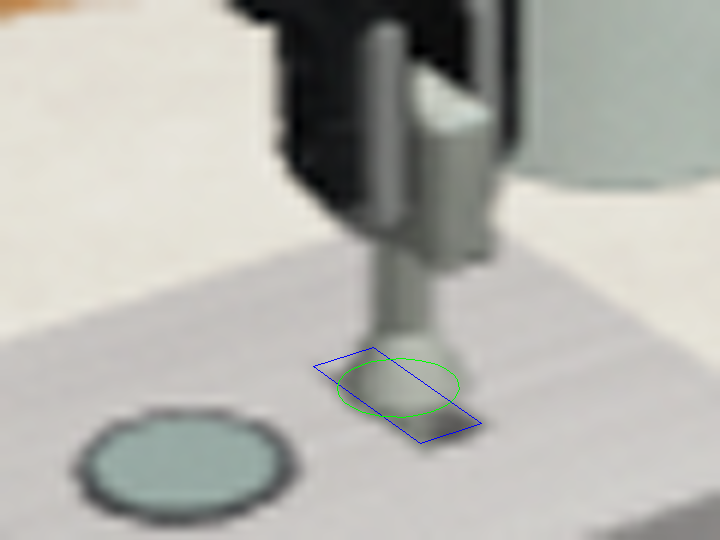

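Request:
drive_tool(
  moves=[
    [[0.0005,0,0,0,0,0,255],[0.001,0,0,0,0,0,255],[0.0015,0,0,0,0,0,255],[0.0015,0,0,0,0,0,255],[0.0015,0,0,0,0,0,255]],
  ],
)

```text
clock: 9.38
tcp_pos: [0.6042, 0.1734, 0.0792]
orientation: [0.543, 0.453, 0.543, -0.453]
wrist_force: [-1.6, 0.4, 3.4]
finger_gap: 0.0105
```

Request:
drive_tool(
  moves=[
    [[-0.0003,0,0,-0.17,0,0,255],[-0.0003,0,0,-0.34,0,0,255],[-0.0003,0,0,-0.51,0,0,255],[-0.0003,0,0,-0.68,0,0,255],[-0.0003,0,0,-0.85,0,0,255]],
  ],
)

```text
clock: 10.0
tcp_pos: [0.6044, 0.1734, 0.0792]
orientation: [0.682, 0.187, 0.682, -0.187]
wrist_force: [0.4, 0.2, 0.3]
finger_gap: 0.0109
```

```bash
python3 -c "
from h import *
goal([.604,.1734,.0792],.18+np.pi/2)"
```

```text
t 10.0 tcp [0.6044 0.1734 0.0792] jaw yaw 1.0355 toolx [ 1.e-03 -1.e-04 -1.e+00] q [ 0.152  0.495 -0.063  1.012 -0.     0.687] F [0.4 0.2 0.3] gap 0.0109
shift [-0.     -0.0002 -0.0003] rot [-7.153e-01  1.000e-03 -1.000e-04]
```

Request:
drive_tool(
  moves=[
    [[0,0,-0.0003,-0.17,0,0,255],[0,0,-0.0003,-0.34,0,0,255],[0,0,-0.0003,-0.51,0,0,255],[0,0,-0.0003,-0.68,0,0,255],[0,0,-0.0003,-0.715,0,0,255]],
  ],
)

```text
clock: 10.62
tcp_pos: [0.6045, 0.1736, 0.0792]
orientation: [0.705, -0.063, 0.704, 0.063]
wrist_force: [-0.5, -0.2, 1.4]
finger_gap: 0.0104
```

```bash
python3 - <<'E'
from ov import *
goal([.604,.1734,.0785],.18+np.pi/2)
S=cams.read_camera('side');cv2.imwrite('pics/side_8.png',S)
cv2.imwrite('pics/o8.png',cv2.resize(S[170:225,255:325],None,fx=10,fy=10,interpolation=2))
E
```

```text
t 10.62 tcp [0.6045 0.1736 0.0792] jaw yaw 1.7505 toolx [ 0.0017 -0.     -1.    ] q [ 0.152  0.495 -0.063  1.011 -0.    -0.027] F [-0.5 -0.2  1.4] gap 0.0104
shift [ 0.0007 -0.0001 -0.0005] rot [-0.0003  0.0017  0.0003]
```

View pics/o8.png

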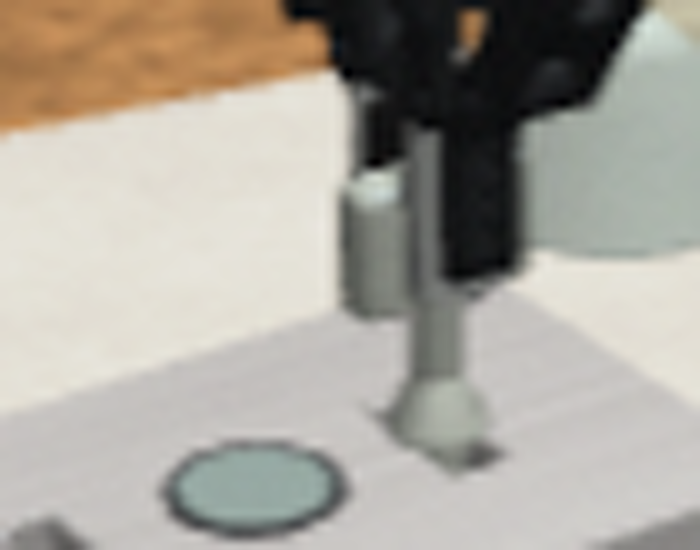

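Request:
drive_tool(
  moves=[
    [[0.0003,0,0,0,0,0,200],[0.0003,0,0,0,0,0,100],[0.0003,0,0,0,0,0,0],[0.0003,0,0,0,0,0,0],[0.0003,0,0,0,0,0,0]],
  ],
)

```text
clock: 11.3
tcp_pos: [0.6045, 0.1736, 0.0789]
orientation: [0.705, -0.063, 0.704, 0.063]
wrist_force: [-0.1, 0.5, 0.2]
finger_gap: 0.0851
```

Request:
drive_tool(
  moves=[
    [[-0.01,0,0,0,0,0,0],[-0.03,0,0,0,0,0,0],[-0.06,0,0,0,0,0,0],[-0.1,0,0,0,0,0,0],[-0.1,0,0,0,0,0,0]],
  ],
)

```text
clock: 11.92
tcp_pos: [0.6068, 0.174, 0.1838]
orientation: [0.708, -0.063, 0.701, 0.064]
wrist_force: [-0.1, -0.6, -0.4]
finger_gap: 0.0854
```

```bash
python3 - <<'E'
from ov import *
goal([.5467,-.1565,.13],.025)
S=cams.read_camera('side');cv2.imwrite('pics/side_9.png',S)
cv2.imwrite('pics/o9.png',cv2.resize(S[170:270,225:345],None,fx=6,fy=6,interpolation=2))
E
```

```text
t 11.93 tcp [0.6068 0.174  0.1838] jaw yaw 1.7503 toolx [ 0.0096  0.0012 -1.    ] q [ 0.152  0.431  0.101  1.232 -0.    -0.027] F [-0.1 -0.6 -0.4] gap 0.0854
shift [ 0.0528 -0.3145 -0.1186] rot [-1.4163  0.0077  0.0073]
```

View pics/o9.png

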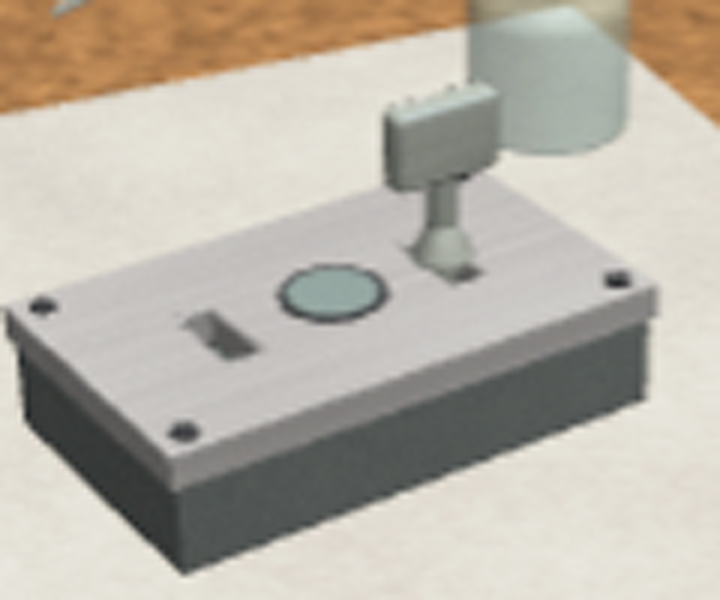

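Request:
drive_tool(
  moves=[
    [[0.002,-0.035,-0.0135,0.17,0,0,0],[0.004,-0.07,-0.027,0.34,0,0,0],[0.006,-0.105,-0.0405,0.51,0,0,0],[0.008,-0.14,-0.054,0.68,0.003,0.003,0],[0.01,-0.175,-0.0675,0.85,0.003,0.003,0]],
  ],
)

```text
clock: 12.6
tcp_pos: [0.5695, -0.0114, 0.17]
orientation: [0.667, 0.236, 0.667, -0.233]
wrist_force: [0.1, 0.0, 0.5]
finger_gap: 0.0853
```

```bash
python3 - <<'E'
from ov import *
goal([.5467,-.1565,.15],.025)
E
```

```text
t 12.6 tcp [ 0.5695 -0.0114  0.17  ] jaw yaw 0.8947 toolx [ 0.0023  0.0046 -1.    ] q [-0.164  0.325 -0.088  1.155  0.005  0.513] F [0.1 0.  0.5] gap 0.0853
shift [ 0.0193 -0.1275  0.073 ] rot [ 0.8697 -0.0032 -0.0042]
```

Request:
drive_tool(
  moves=[
    [[0,-0.0255,0.0146,0.174,0,0,0],[0.004,-0.051,0.0292,0.348,0,0,0],[0.008,-0.0765,0.0438,0.522,0,0,0],[0.014,-0.102,0.0584,0.696,0,0,0],[0.019,-0.1275,0.073,0.87,-0.003,-0.004,0]],
  ],
)

```text
clock: 13.22
tcp_pos: [0.5456, -0.1571, 0.149]
orientation: [0.504, 0.495, 0.505, -0.495]
wrist_force: [-0.3, -0.7, 0.5]
finger_gap: 0.0854
```

```bash
python3 - <<'E'
from ov import *
goal([.5467,-.1565,.06],.025)
E
```

```text
t 13.22 tcp [ 0.5456 -0.1571  0.149 ] jaw yaw 0.0187 toolx [-0.0018  0.001  -1.    ] q [-0.422  0.337 -0.124  1.111  0.     1.13 ] F [-0.3 -0.7  0.5] gap 0.0854
shift [ 0.089   0.0012 -0.0005] rot [-0.0063 -0.001   0.0018]
```

Request:
drive_tool(
  moves=[
    [[0.04,0.0012,-0.0005,-0.006,-0.001,0.002,0],[0.075,0.0012,-0.0005,-0.006,-0.001,0.002,0],[0.089,0.0012,-0.0005,-0.006,-0.001,0.002,0],[0.089,0.0012,-0.0005,-0.006,-0.001,0.002,130],[0.089,0.0012,-0.0005,-0.006,-0.001,0.002,130]],
  ],
)

```text
clock: 13.85
tcp_pos: [0.5476, -0.1568, 0.0613]
orientation: [0.507, 0.494, 0.506, -0.493]
wrist_force: [0.9, 0.6, 0.1]
finger_gap: 0.0515
```

```bash
python3 - <<'E'
from ov import *
goal([.5467,-.1565,.06],.025)
S=cams.read_camera('side'); S=S[220:390,280:440]
cv2.imwrite('pics/s10.png',cv2.resize(S,None,fx=3.5,fy=3.5,interpolation=2))
E
```

```text
t 13.85 tcp [ 0.5476 -0.1568  0.0613] jaw yaw 0.025 toolx [ 2.e-03 -8.e-04 -1.e+00] q [-0.42   0.408 -0.253  0.908  0.     1.126] F [0.9 0.6 0.1] gap 0.0515
shift [ 0.0013 -0.0009 -0.0003] rot [ 0.      0.0008 -0.002 ]
```

View pics/s10.png

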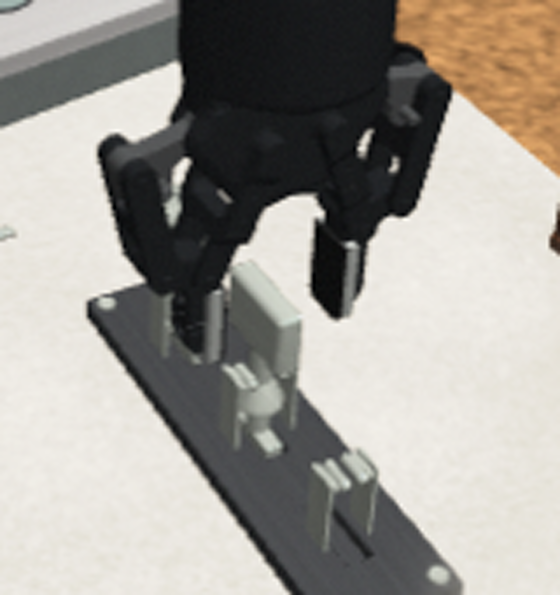

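Request:
drive_tool(
  moves=[
    [[0.0013,-0.0009,-0.0003,0,0.001,-0.002,130],[0.0013,-0.0009,-0.0003,0,0.001,-0.002,170],[0.0013,-0.0009,-0.0003,0,0.001,-0.002,210],[0.0013,-0.0009,-0.0003,0,0.001,-0.002,255],[0.0013,-0.0009,-0.0003,0,0.001,-0.002,255]],
  ],
)

```text
clock: 14.52
tcp_pos: [0.5471, -0.1568, 0.0607]
orientation: [0.507, 0.494, 0.506, -0.494]
wrist_force: [-0.7, -0.0, 4.1]
finger_gap: 0.0103
```

Request:
drive_tool(
  moves=[
    [[-0.006,0,0,0,0,0,255],[-0.013,0,0,0,0,0,255],[-0.022,0,0,0,0,0,255],[-0.04,0,0,0,0,0,255],[-0.06,0,0,0,0,0,255]],
  ],
)

```text
clock: 15.15
tcp_pos: [0.5475, -0.157, 0.1225]
orientation: [0.507, 0.494, 0.505, -0.493]
wrist_force: [1.2, -0.2, -1.0]
finger_gap: 0.0104
```

Request:
drive_tool(
  moves=[
    [[-0.02,0,0,0,0,0,255],[-0.04,0,0,0,0,0,255],[-0.06,0,0,0,0,0,255],[-0.06,0,0,0,0,0,255],[-0.06,0,0,0,0,0,255]],
  ],
)

```text
clock: 15.78
tcp_pos: [0.5474, -0.1569, 0.1826]
orientation: [0.507, 0.494, 0.505, -0.493]
wrist_force: [0.4, -0.4, -0.9]
finger_gap: 0.0107
```

```bash
python3 - <<'E'
from ov import *
goal([.521,.1582,.14],.18)
S=cams.read_camera('side'); S=S[160:390,270:440]
cv2.imwrite('pics/s11.png',cv2.resize(S,None,fx=2.6,fy=2.6,interpolation=2))
E
```

```text
t 15.78 tcp [ 0.5474 -0.1569  0.1826] jaw yaw 0.025 toolx [ 0.0029 -0.0015 -1.    ] q [-0.42   0.318 -0.068  1.182 -0.     1.126] F [ 0.4 -0.4 -0.9] gap 0.0107
shift [ 0.042  -0.0186 -0.3158] rot [-0.155   0.0018 -0.0027]
```

View pics/s11.png

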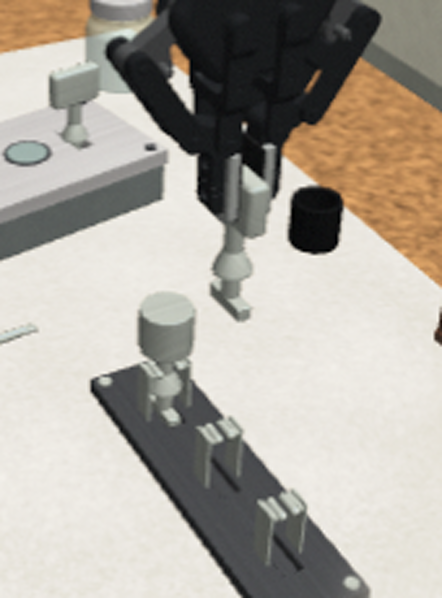

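Request:
drive_tool(
  moves=[
    [[0.002,-0.0035,-0.06,-0.03,0,0,255],[0.004,-0.007,-0.12,-0.06,0,0,255],[0.006,-0.0105,-0.18,-0.09,0,0,255],[0.008,-0.014,-0.24,-0.12,0,0,255],[0.01,-0.0183,-0.3,-0.155,0.001,-0.002,255]],
  ],
)

```text
clock: 16.45
tcp_pos: [0.5204, 0.1444, 0.1707]
orientation: [0.543, 0.452, 0.543, -0.453]
wrist_force: [0.7, 0.4, -1.4]
finger_gap: 0.0103
```

```bash
python3 - <<'E'
from ov import *
goal([.5213,.1583,.115],.18)
E
```

```text
t 16.45 tcp [0.5204 0.1444 0.1707] jaw yaw 0.1809 toolx [-1.5e-03 -4.0e-04 -1.0e+00] q [ 0.122  0.273 -0.16   1.14  -0.     1.512] F [ 0.7  0.4 -1.4] gap 0.0103
shift [ 0.0557  0.0035 -0.0135] rot [0.0009 0.0002 0.0016]
```

Request:
drive_tool(
  moves=[
    [[0.01,0.0035,-0.0135,0.001,0,0.0016,255],[0.025,0.0035,-0.0135,0.001,0,0.0016,255],[0.045,0.0035,-0.0135,0.001,0,0.0016,255],[0.0557,0.0035,-0.0135,0.001,0,0.0016,255],[0.0557,0.0035,-0.0135,0.001,0,0.0016,255]],
  ],
)

```text
clock: 17.08
tcp_pos: [0.5205, 0.1568, 0.1136]
orientation: [0.542, 0.453, 0.543, -0.454]
wrist_force: [-0.8, -0.5, -1.9]
finger_gap: 0.0104
```

```bash
python3 - <<'E'
from ov import *
goal([.5213,.1583,.105],.18)
S=cams.read_camera('side');cv2.imwrite('pics/side_12.png',S)
s,p,R=cur(); o=p[:2];z=p[2]-.056;y=.18
r=[(rectpts(o,y,.004,.014,z),(0,0,255)),(rectpts([.5213,.1583],.18,.006,.016,.045),(255,0,0))]
draw('pics/side_12.png','pics/o12.png',230,180,60,55,12,r,[((o,.010,z+.022),(0,255,0))])
E
```

```text
t 17.07 tcp [0.5205 0.1568 0.1136] jaw yaw 0.1777 toolx [-2.7e-03 -8.0e-04 -1.0e+00] q [ 0.145  0.319 -0.242  1.012 -0.     1.538] F [-0.8 -0.5 -1.9] gap 0.0104
shift [ 0.0086  0.001  -0.0013] rot [-0.0023  0.0003  0.0028]
```

View pics/o12.png

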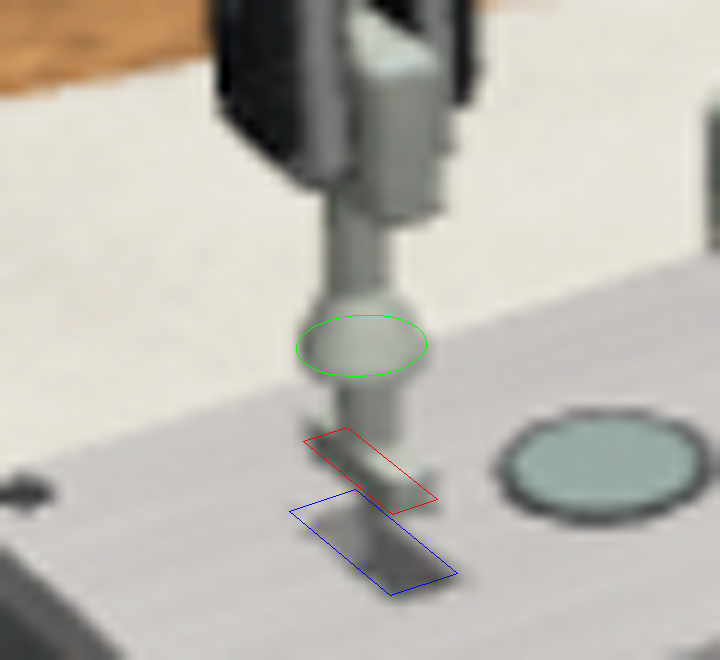

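Request:
drive_tool(
  moves=[
    [[0.002,0.001,-0.0013,-0.002,0,0.0028,255],[0.005,0.001,-0.0013,-0.002,0,0.0028,255],[0.0086,0.001,-0.0013,-0.002,0,0.0028,255],[0.0086,0.001,-0.0013,-0.002,0,0.0028,255],[0.0086,0.001,-0.0013,-0.002,0,0.0028,255]],
  ],
)

```text
clock: 17.75
tcp_pos: [0.5219, 0.1587, 0.106]
orientation: [0.543, 0.453, 0.543, -0.453]
wrist_force: [1.2, 0.2, -1.4]
finger_gap: 0.0102
```

Request:
drive_tool(
  moves=[
    [[0.003,0,0,0,0,0,255],[0.005,0,0,0,0,0,255],[0.006,0,0,0,0,0,255],[0.007,0,0,0,0,0,255],[0.0075,0,0,0,0,0,255]],
  ],
)

```text
clock: 18.38
tcp_pos: [0.5219, 0.1587, 0.0984]
orientation: [0.543, 0.453, 0.543, -0.453]
wrist_force: [0.7, -0.4, -0.5]
finger_gap: 0.0103
```

Request:
drive_tool(
  moves=[
    [[0.002,-0.0006,0.0003,0,0,0,255],[0.004,-0.0006,0.0003,0,0,0,255],[0.006,-0.0006,0.0003,0,0,0,255],[0.007,-0.0006,0.0003,0,0,0,255],[0.008,-0.0006,0.0003,0,0,0,255]],
  ],
)

```text
clock: 19.0
tcp_pos: [0.5214, 0.1583, 0.0904]
orientation: [0.543, 0.453, 0.543, -0.453]
wrist_force: [0.5, -0.7, -0.5]
finger_gap: 0.0103
```

Request:
drive_tool(
  moves=[
    [[0.004,0,0,0,0,0,255],[0.007,0,0,0,0,0,255],[0.009,0,0,0,0,0,255],[0.01,0,0,0,0,0,255],[0.0105,0,0,0,0,0,255]],
  ],
)

```text
clock: 19.62
tcp_pos: [0.5214, 0.1582, 0.0798]
orientation: [0.543, 0.453, 0.543, -0.453]
wrist_force: [0.4, 0.0, -0.7]
finger_gap: 0.0108
```

Request:
drive_tool(
  moves=[
    [[0.0003,0,0,0,0,0,255],[0.0006,0,0,0,0,0,255],[0.001,0,0,0,0,0,255],[0.001,0,0,0,0,0,255],[0.001,0,0,0,0,0,255]],
  ],
)

```text
clock: 20.25
tcp_pos: [0.5216, 0.1583, 0.0797]
orientation: [0.544, 0.454, 0.542, -0.452]
wrist_force: [-1.2, -0.5, 6.6]
finger_gap: 0.0107
```

Collar contact (6.6 N). Turn, using the same handling as the first.

Request:
drive_tool(
  moves=[
    [[-0.0003,0,0,-0.17,0,0,255],[-0.0003,0,0,-0.34,0,0,255],[-0.0003,0,0,-0.51,0,0,255],[-0.0003,0,0,-0.68,0,0,255],[-0.0003,0,0,-0.85,0,0,255]],
  ],
)

```text
clock: 20.88
tcp_pos: [0.5216, 0.1583, 0.0798]
orientation: [0.683, 0.187, 0.681, -0.187]
wrist_force: [0.8, -0.0, -0.9]
finger_gap: 0.0101
```

```bash
python3 -c "
from h import *
goal([.5214,.1583,.0797],.18+np.pi/2)"
```

```text
t 20.88 tcp [0.5216 0.1583 0.0798] jaw yaw 1.0358 toolx [ 2.4e-03  1.0e-04 -1.0e+00] q [ 0.147  0.348 -0.293  0.928 -0.     0.682] F [ 0.8 -0.  -0.9] gap 0.0101
shift [ 0.0001 -0.0001 -0.0002] rot [-7.15e-01  2.40e-03 -5.00e-04]
```

Request:
drive_tool(
  moves=[
    [[0,0,0,-0.17,0,0,255],[0,0,0,-0.34,0,0,255],[0,0,0,-0.51,0,0,255],[0,0,0,-0.68,0,0,255],[0,0,0,-0.715,0,0,255]],
  ],
)

```text
clock: 21.5
tcp_pos: [0.5217, 0.1583, 0.0797]
orientation: [0.705, -0.064, 0.703, 0.064]
wrist_force: [0.4, 0.0, -0.7]
finger_gap: 0.0106
```

Request:
drive_tool(
  moves=[
    [[0.0003,0,0,0,0,0,255],[0.0003,0,0,0,0,0,150],[0.0003,0,0,0,0,0,0],[0.0003,0,0,0,0,0,0],[0.0003,0,0,0,0,0,0]],
  ],
)

```text
clock: 22.12
tcp_pos: [0.5217, 0.1584, 0.0794]
orientation: [0.705, -0.064, 0.703, 0.064]
wrist_force: [1.2, 0.0, -0.2]
finger_gap: 0.0816
```

Request:
drive_tool(
  moves=[
    [[-0.01,0,0,0,0,0,0],[-0.03,0,0,0,0,0,0],[-0.06,0,0,0,0,0,0],[-0.1,0,0,0,0,0,0],[-0.1,0,0,0,0,0,0]],
  ],
)

```text
clock: 22.75
tcp_pos: [0.524, 0.1587, 0.1837]
orientation: [0.708, -0.063, 0.701, 0.064]
wrist_force: [0.3, -0.3, -0.0]
finger_gap: 0.0856
```

```bash
python3 - <<'E'
from ov import *
goal([.5214,.1583,.18],.18+np.pi/2)
S=cams.read_camera('side');cv2.imwrite('pics/side_13.png',S)
T=[]
for o in([.604,.1734],[.5214,.1583]): T+=[(rectpts(o,.18,.020,.006,.103),(0,0,255))]
draw('pics/side_13.png','pics/o13b.png',225,160,120,100,6,T,[((o,.010,.045),(0,255,0)) for o in([.604,.1734],[.5214,.1583])])
cv2.imwrite('pics/o13.png',cv2.resize(S[160:260,225:345],None,fx=6,fy=6,interpolation=2))
E
```

```text
t 22.75 tcp [0.524  0.1587 0.1837] jaw yaw 1.7507 toolx [ 0.01    0.0013 -0.9999] q [ 0.148  0.27  -0.13   1.16  -0.    -0.032] F [ 0.3 -0.3 -0. ] gap 0.0856
shift [ 0.0037  0.     -0.0026] rot [-0.0001  0.0101  0.0005]
```

View pics/o13b.png

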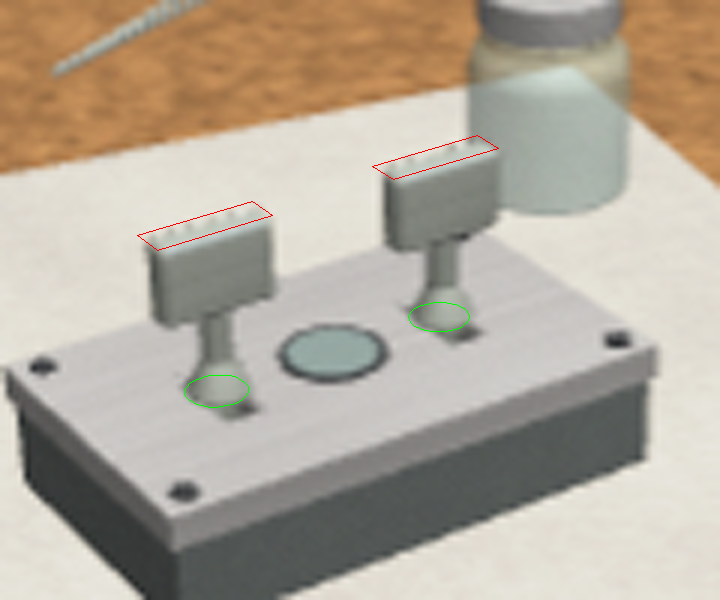

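View pics/side_13.png

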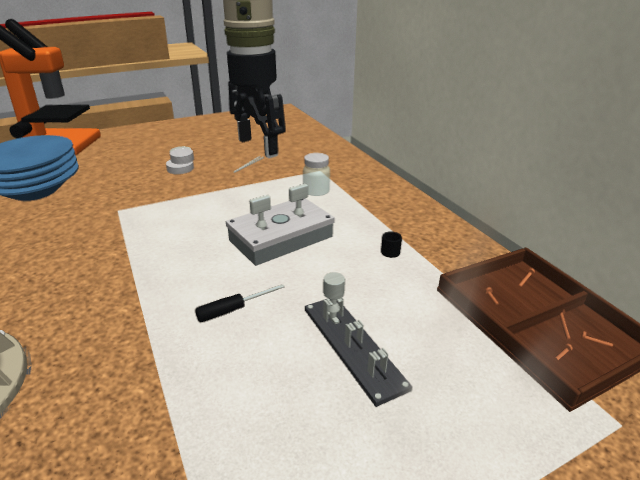

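```bash
python3 -c "
from h import *
env.hand_in(); s=readout.get_state(); print(s['clock'],s['wrist_force'])"
```

```text
the job is handed in; nothing more can be done
the job is handed in; nothing more can be done
```

I pulled both wing-grip keys from the strip, set one in the far slot and one in the near slot until the collar touched the cover, and gave each a quarter turn. I then backed the arm off with the gripper open, about 8 cm above the keys, and handed the job in at about 23 s of the 67 s allowed.

**Seating:** When the collars met the cover, the wrist force rose to 3.4 N on the first key and 6.6 N on the second. The tool height at contact was within 1 mm of what I expected.

**Final picture:** Both keys stand upright with their wings along the cover's length, at about pixels (260, 207) and (298, 195). Their outlines match the predicted poses to about 1 px, roughly 2 mm. That offset is the same as the camera calibration error I saw throughout.

**Other objects:** The round-knob key is still in its clip. The jar, loupe and screwdriver look the same as in the first picture.

**Not checked:** I judged the positions by eye from the side-camera overlay. I did not take a separate measurement of the final angles. The hand-in gave no verdict.

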